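Fill the candle caddy and raise its carry handle

TASK

Make the wooden candle caddy ready to carry: stand the two spare gold candle holders from the table in its two empty pockets, setting them down gently rather than dropping them and leaving the two holders already in it where they are. Once all four pockets are full, swing the caddy's folded carry handle up until it clicks home fully upright and stays there by itself. Do not disturb the glass goblet on the table.

Things in the scene. Friction and masses are not known exactly. Their poses are not given: they have to be found in the camera images.
- caddy: wooden candle caddy, fixed, 78 mm (x) by 314 mm (y); four square pockets in a row along y, 66 mm wide inside, 72 mm apart; pocket floors 8 mm, wall tops 38 mm, end boards 64 mm above the table; walls 6 mm thick. Two pockets (which ones varies) hold a candle holder, two are empty. Origin at the centre of its underside; its -x side faces the robot
- pocket0 (a point): centre of the floor of pocket 0, at y = -108 mm in the caddy's frame, 8 mm above the table; axes as the caddy's
- pocket1 (a point): centre of the floor of pocket 1, at y = -36 mm in the caddy's frame, 8 mm above the table; axes as the caddy's
- pocket2 (a point): centre of the floor of pocket 2, at y = +36 mm in the caddy's frame, 8 mm above the table; axes as the caddy's
- pocket3 (a point): centre of the floor of pocket 3, at y = +108 mm in the caddy's frame, 8 mm above the table; axes as the caddy's
- bail (a joint): swing of the carry handle, rad: 0 = folded towards the robot (caddy -x), 30 degrees above level; 1.047 = upright at its stop, held by a spring detent. Stays where it is left; pushing it at the bar takes 3 to 6 N. The detent resists most at about 0.65 and draws the handle home beyond about 0.95
- grip_bar (a point): middle of the handle bar: a gold rod 10 mm thick, 332 mm long along the caddy y, with a dark wooden sleeve 22 mm thick and 120 mm long at its middle. It is 170 mm from the hinge axis; straight gold arms run from its ends to the hinge, at y = -166 and +166 mm in the caddy frame
- pivot (a point): point on the handle's hinge axis at the middle of the caddy, 47 mm above the table; the axis runs along the caddy's y. Turning positively about that y raises the handle. Beside its left (+y) end, 186 mm out, stands the detent: a dark post 56 mm high with a steel roller up to 90 mm high, 22 by 24 mm in all
- spare_a: a gold candle holder: plain upright cylinder, 58 mm diameter, 78 mm tall, white wax on top, about 0.22 kg, loose; origin at the centre of its underside, z up. A spare, standing on the table beside the caddy at the start
- spare_b: a gold candle holder: plain upright cylinder, 58 mm diameter, 78 mm tall, white wax on top, about 0.22 kg, loose; origin at the centre of its underside, z up. A spare, standing on the table beside the caddy at the start
- kept_a: a gold candle holder: plain upright cylinder, 58 mm diameter, 78 mm tall, white wax on top, about 0.22 kg, loose; origin at the centre of its underside, z up. Already in one of the pockets: leave it there
- kept_b: a gold candle holder: plain upright cylinder, 58 mm diameter, 78 mm tall, white wax on top, about 0.22 kg, loose; origin at the centre of its underside, z up. Already in one of the pockets: leave it there
- goblet: glass goblet, 68 mm across, 130 mm tall, standing loose on the table beside the caddy; origin at the centre of its foot. Leave alone
Not all that is in view belongs to the job. Leave any red look-alike of the spare_b alone.

How it is judged:
By the outcome, as a careful person would: the job done as asked, in the order asked, and still so for the second after the job is handed in, with the robot touching nothing.
It also fails if it takes over 72 s, if anything falls off the work surface, if the arm or the gripper's body presses on something with over 40 N, if the wrist force passes 120 N, or if a joint passes its speed limit or range.

ROBOT

A 7-joint arm with a two-finger parallel gripper is mounted at the origin on the work surface. World frame = base frame: x ahead of the robot, y to its left, z up, the work surface at z = 0. Lengths are in m, angles in rad, forces in N, time in s.
With the tool pointing down it reaches from about 0.425 to 0.875 m from the base axis. Payload 8.4 kg.
Tool frame: the origin (TCP) lies midway between the tips of the shut fingers; the grasp point (between the pads) lies 19 mm behind it (manip.tcp_to_grasp is the z of the grasp point in the tool frame, in m); z points along the fingers, y is the direction in which the jaws open and shut (so a half turn about z gives the same grasp; the last joint's range is limited). The gripper opens to 87 mm and grips with 3 to 60 N. Pads are 19 mm wide; open, the fingers measure 117 mm over their backs; the gripper's body (75 mm by 190 mm) begins 51 mm behind the grasp point.
Start: joints at [-1.31, 0.333, 0.04, 1.465, -0.013, 1.343, -0.059], TCP at [0.229, 0.608, 0.223] pointing down, gripper open.
Joint ranges: [-2.58, 2.58], [-0.38, 2.09], [-1.3, 1.39], [0.25, 2.4], [-1.5, 4.64], [0.08, 2.09], [-2.65, 2.65]. Speed limits (rad/s): [2.22, 2.22, 2.79, 2.79, 3.14, 3.14, 3.14].

INTERFACE

Orientations are given as [roll, pitch, yaw] about the fixed x, y, z axes, in that order (R = Rz(yaw) Ry(pitch) Rx(roll)).
In Python, from bench import manip, imaging gives the robot as it stands. The module is installed in compiled form; this text tells all that it offers.
- The arm moves only by the tool drive_tool, never from a script. Its arguments are lists of equal length, an entry for each row: "gripper": the opening in per cent of the stroke, from 0 (shut) to 100 (fully open); "dp": the shift along the tool's x, y, z in units of 25 mm (1.0 is 25 mm), a list of three; "angular": the turn, a rotation vector about the tool's x, y, z in units of 5 degrees (1.0 is 5 degrees), a list of three. A call has 1 to 20 rows; each row shifts and turns the commanded pose from where the row before left it, along the tool's axes as they then stand; what a row does not reach is not made up. A row lasts 1/12 s, in which the tool goes at most 41.7 mm and 7.16 degrees, less where a joint would pass 70% of its speed; a pose out of reach is approached as far as the arm can. A call is refused whole if a number of a shift passes 1 or a number of a turn 1, either way. A call with a gripper value outside its range is refused whole. The fingers move at their own pace and stop on an object; "force" is the grip in N (left out, the last holds). Time passes only in rows, so rows that do not move let the fingers close. It gives the time, the measured TCP pose, the force and the opening at its end, in the units of the state.
- manip.read_state(): the state, without advancing time (a new reading comes with each control period).
- imaging.camera(name): name is "scene" or "top"; returns a dict with "img" (480x640x3 uint8, red, green, blue), "vertical_fov" (degrees; the focal length in pixels is half the picture's height over the tangent of half this angle, whatever the lens; pixels are square), "cx", "cy" (the principal point, pixels), "rvec" (rotation vector, rad) and "tvec" (3), from world to camera coordinates, as OpenCV has them. Camera axes: x right, y down, z forward; pixel columns grow to the right and rows downward; lengths in m; the calibration is good to about 2 mm. A picture is of the moment at which its call begins. There is no depth.
- manip.close_job(): hands the job in, once; it reports no verdict.
The state is a dict: "clock": time; "joint_positions": joint angles; "joint_vel": joint speeds; "joint_efforts": joint torques, N m; "position": TCP position; "eef_rot": TCP orientation; "force": force on the tool from outside, world axes, zero at the start; "ft_torque": the same for the moment, N m; "finger_gap": finger opening in m.
Only numpy, scipy, OpenCV 4.12 (cv2) and the standard library are available. Lean on these libraries where they do the work, as an engineer would, in place of code of your own. Each camera call takes 0.05 s, during which the arm holds its last target. There are 200 camera calls.

## Working session

There is one attempt and no reset: what is moved stays moved. The work goes in short steps, Python scripts to look and compute and a tool call to move; the robot and the scene stay as the last step left them, time stands still between calls to the robot, and variables do not carry over. Pictures are saved under pics/ and viewed, about 8 in all and at most 12, crops included, and the job is handed in when it is done.

Besides the shell and the picture viewer there is one more tool, called after "Request:" by a JSON object that holds its "name" and its "arguments". drive_tool: Moves the arm, as the interface text tells. Its arguments: {"type":"object","properties":{"gripper":{"type":"array","items":{"type":"number"}},"dp":{"type":"array","items":{"type":"array","items":{"type":"number"}}},"angular":{"type":"array","items":{"type":"array","items":{"type":"number"}}},"force":{"type":"number"}},"required":["gripper","dp","angular"]}

```bash
mkdir -p pics
cat > h.py <<'E'
import numpy as np, cv2
from bench import manip, imaging
def cam(n):
    c=imaging.camera(n); img=c["img"]; f=img.shape[0]/2/np.tan(np.radians(c["vertical_fov"])/2)
    K=np.array([[f,0,c["cx"]],[0,f,c["cy"]],[0,0,1.]]); R=cv2.Rodrigues(np.array(c["rvec"],float))[0]; t=np.array(c["tvec"],float).ravel()
    return img,K,R,t
def ray(C,u,v,z):
    _,K,R,t=C; d=R.T@np.linalg.inv(K)@np.array([u,v,1.]); o=-R.T@t
    return o+d*(z-o[2])/d[2]
def proj(C,p):
    _,K,R,t=C; q=K@(R@np.asarray(p,float)+t); return q[:2]/q[2]
def save(C,n): cv2.imwrite("pics/"+n+".png",C[0][:,:,::-1])
E
python3 - <<'E'
from h import *
for n in("scene","top"):
    C=cam(n);save(C,n+"0");print(n,C[1][0,0],-C[2].T@C[3],C[2][2]); np.save(n+"0.npy",C[0])
s=manip.read_state();print(s);print(manip.tcp_to_grasp)
E
```

```text
scene 603.7483407931206 [1.39854959 0.24092579 1.01059895] [-0.68306033 -0.15338365 -0.71407426]
top 531.1944831652556 [0.29804514 0.0151964  1.38364837] [ 0.17871501  0.00946923 -0.98385531]
{'clock': 0.1, 'joint_positions': array([-1.31021504,  0.33384303,  0.0399144 ,  1.46615535, -0.01341106,
        1.34331932, -0.05847653]), 'joint_vel': array([ 1.12745896e-03, -1.39462510e-03, -6.36022881e-04, -1.06423702e-03,
       -6.69326508e-05, -1.01250427e-03,  1.18853783e-03]), 'joint_efforts': array([ 4.58601076e-03, -6.57815909e+01,  1.34008549e+00, -4.04709792e+01,
       -5.96506591e-02,  4.09525854e-02,  1.05341451e-04]), 'position': array([0.22874162, 0.60797423, 0.22176044]), 'eef_rot': array([-3.14013748e+00,  9.99907996e-05,  2.78177833e+00]), 'force': array([0.84172464, 0.497464  , 0.69873066]), 'ft_torque': array([-0.01901479, -0.00103813,  0.02106913]), 'finger_gap': 0.08692939913413372}
-0.0187
```

View pics/scene0.png

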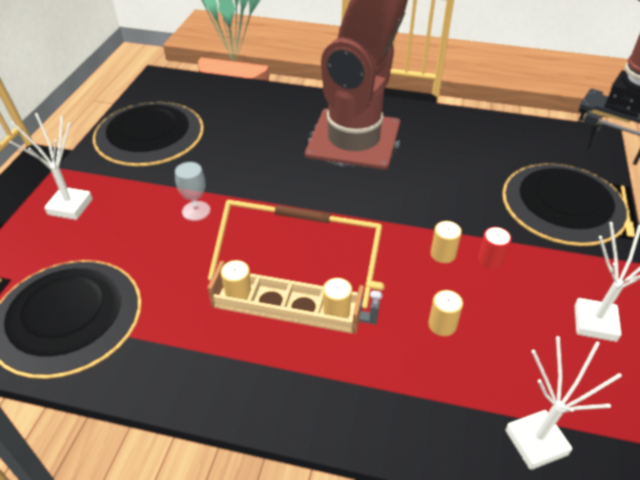

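View pics/top0.png

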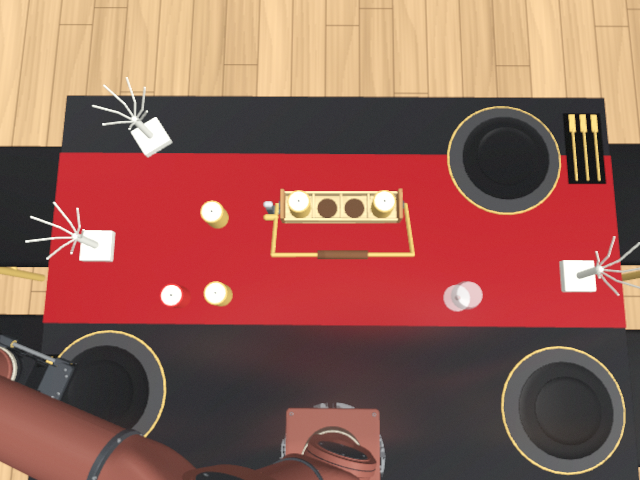

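The two views show two gold holders standing free: scene (446,241) / top (217,294) and scene (446,312) / top (213,213). A red look-alike is at scene (496,247) / top (172,296), so I leave it. The middle pockets, 1 and 2, are empty: dark discs at top (327,208) and (355,208). The goblet is at top (460,296), far away. One enlarged crop will confirm this, and I'll measure from it.

Run:
```python
from h import *
C=cam("top");S=cam("scene")
img=C[0]
cv2.imwrite("pics/crop1.png",cv2.resize(img[180:310,155:425,::-1],None,fx=2.9,fy=2.9,interpolation=cv2.INTER_CUBIC))
def blobs(C,mask,box,amin):
    u0,v0,u1,v1=box; m=np.zeros_like(mask);m[v0:v1,u0:u1]=mask[v0:v1,u0:u1]
    n,l,st,ce=cv2.connectedComponentsWithStats(m.astype(np.uint8))
    return [(ce[i].round(1),st[i].tolist()) for i in range(1,n) if st[i,4]>=amin]
def white(i): return (i.min(2)>165)
for nm,c,box in(("top",C,(155,180,425,310)),("scene",S,(200,210,520,335))):
    i=c[0].astype(int)
    print(nm,"white")
    for ce,st in blobs(c,white(i),box,40): print(ce,st,ray(c,*ce,0.078).round(4))
    dark=(i.max(2)<90)
    print("dark")
    for ce,st in blobs(c,dark,box,60): print(ce,st,"z8",ray(c,*ce,0.008).round(4),"bar z132",ray(c,*ce,0.132).round(4))
    hsv=cv2.cvtColor(c[0],cv2.COLOR_RGB2HSV)
    g=((hsv[...,0]>12)&(hsv[...,0]<40)&(hsv[...,2]>90))
    print("gold")
    for ce,st in blobs(c,g,box,60): print(ce,st)
```

```text
top white
[340.1 204.2] [285, 191, 113, 29, 1839] [ 0.6191 -0.0171  0.078 ]
[267.9 203.7] [264, 201, 9, 7, 48] [0.6193 0.1655 0.078 ]
[211.2 211.2] [201, 202, 21, 20, 331] [0.599  0.3082 0.078 ]
[214.9 292.6] [205, 282, 21, 22, 359] [0.3942 0.2898 0.078 ]
[170.7 294.8] [161, 285, 21, 21, 339] [0.388  0.3983 0.078 ]
dark
gold
[340.3 214.2] [263, 189, 152, 68, 4208]
[216.1 216.1] [200, 200, 29, 28, 327]
[220.  294.3] [204, 281, 29, 25, 287]
scene white
[203.2 213. ] [200, 210, 9, 9, 56] [ 0.4731 -0.2543  0.078 ]
[447.8 229.7] [436, 221, 24, 18, 335] [0.3962 0.2929 0.078 ]
[497.4 235.7] [486, 228, 24, 17, 323] [0.3895 0.4012 0.078 ]
[234.5 270.2] [222, 261, 26, 20, 410] [ 0.6226 -0.1272  0.078 ]
[305.7 294.8] [216, 275, 139, 47, 1284] [0.652  0.0329 0.078 ]
[375.3 294.8] [370, 291, 11, 12, 77] [0.6193 0.1683 0.078 ]
[447.7 301. ] [435, 291, 27, 21, 451] [0.6012 0.3111 0.078 ]
dark
[444.2 218.7] [318, 210, 202, 33, 2638] z8 [0.2843 0.2848 0.008 ] bar z132 [0.4221 0.2794 0.132 ]
[373.2 315.4] [369, 308, 8, 15, 79] z8 [0.6168 0.1682 0.008 ] bar z132 [0.7135 0.1772 0.132 ]
gold
[290.8 290.1] [208, 210, 176, 122, 7104]
[513.8 215.7] [507, 210, 13, 15, 83]
[445.4 240.2] [431, 220, 32, 43, 1012]
[497.2 235.6] [487, 228, 22, 16, 246]
[445.  312.1] [429, 290, 34, 45, 1164]
```

View pics/crop1.png

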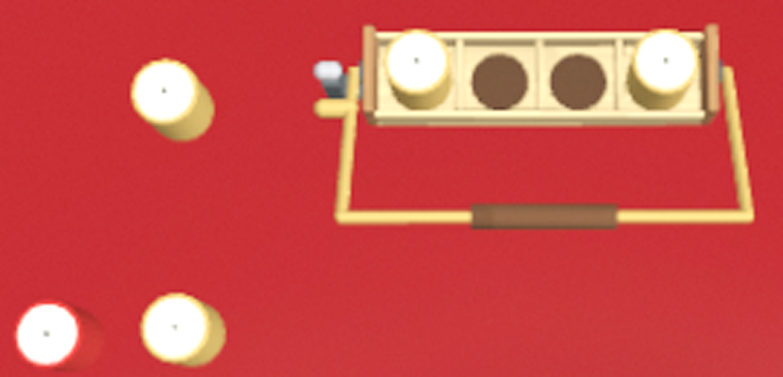

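The crop confirms two gold spares, one red decoy beside the near spare, and pockets 1 and 2 empty. Next is the caddy pose, from the brown floor discs, the sleeve, the rod ends and the wall-top outline.

Run:
```python
from h import *
C=cam("top");S=cam("scene")
for nm,c,box in(("top",C,(265,185,425,262)),("scene",S,(205,195,390,330))):
    i=c[0].astype(int); u0,v0,u1,v1=box
    r,g,b=i[...,0],i[...,1],i[...,2]
    m=(r<150)&(r-g>10)&(g>40)&(r-g<70)
    mm=np.zeros(m.shape,np.uint8);mm[v0:v1,u0:u1]=m[v0:v1,u0:u1]
    n,l,st,ce=cv2.connectedComponentsWithStats(mm)
    print(nm)
    for k in range(1,n):
        if st[k,4]>30: print(ce[k].round(1),st[k].tolist(),"z8",ray(c,*ce[k],.008).round(4),"z132",ray(c,*ce[k],.132).round(4))
# wall-top outline in top view: non-red region of long walls
i=C[0].astype(int); m=(i[...,1]>110)
for u in (315,325,335,345,355,365):
    col=np.where(m[180:235,u])[0]+180
    print(u,col.min(),col.max(),ray(C,u,col.min()-.5,.038)[:2].round(4),ray(C,u,col.max()+.5,.038)[:2].round(4))
# post/roller
# rod row
for u in (282,300,380,400):
    col=np.where(m[240:270,u])[0]+240; v=col.mean(); print("rod",u,col.min(),col.max(),ray(C,u,v,.132)[:2].round(4))
row=np.where(m[254,255:430])[0]+255; print("rod ends",row.min(),row.max(),ray(C,row.min()-.5,254,.132).round(4),ray(C,row.max()+.5,254,.132).round(4))
```

```text
top
[397.6 208.5] [396, 194, 5, 29, 56] z8 [ 0.6256 -0.1714  0.008 ] z132 [ 0.5961 -0.1546  0.132 ]
[326.8 207.9] [318, 199, 19, 19, 270] z8 [0.6259 0.0166 0.008 ] z132 [0.5964 0.0165 0.132 ]
[353.8 207.9] [345, 199, 19, 19, 272] z8 [ 0.6265 -0.0552  0.008 ] z132 [ 0.5969 -0.0488  0.132 ]
[375.6 212. ] [372, 207, 10, 10, 47] z8 [ 0.6157 -0.113   0.008 ] z132 [ 0.5871 -0.1015  0.132 ]
[338.9 254.6] [318, 251, 49, 8, 256] z8 [ 0.5008 -0.0159  0.008 ] z132 [ 0.4825 -0.0131  0.132 ]
scene
[304.  211.5] [226, 195, 164, 27, 786] z8 [ 0.34   -0.0533  0.008 ] z132 [ 0.4709 -0.0169  0.132 ]
[216.9 285.7] [210, 275, 13, 21, 125] z8 [ 0.6165 -0.177   0.008 ] z132 [ 0.7132 -0.1254  0.132 ]
[271.1 297.9] [260, 292, 22, 13, 211] z8 [ 0.6217 -0.0525  0.008 ] z132 [ 0.7177 -0.0162  0.132 ]
[303.9 304. ] [292, 298, 23, 13, 220] z8 [0.6212 0.0198 0.008 ] z132 [0.7174 0.0471 0.132 ]
[365.  314.5] [354, 301, 26, 25, 141] z8 [0.6185 0.1511 0.008 ] z132 [0.715  0.1622 0.132 ]
315 191 223 [0.6654 0.0477] [0.5773 0.0467]
325 191 223 [0.6656 0.0215] [0.5774 0.0209]
335 191 223 [ 0.6657 -0.0047] [ 0.5776 -0.005 ]
345 191 223 [ 0.6659 -0.0308] [ 0.5778 -0.0308]
355 191 223 [ 0.666  -0.0569] [ 0.5779 -0.0567]
365 191 222 [ 0.6662 -0.0831] [ 0.5807 -0.0825]
rod 282 253 256 [0.4819 0.1224]
rod 300 253 256 [0.4822 0.0795]
rod 380 252 256 [ 0.4847 -0.1109]
rod 400 252 256 [ 0.485  -0.1584]
rod ends 270 414 [0.4829 0.1522 0.132 ] [ 0.4852 -0.1928  0.132 ]
```

Averaging the views gives:
- Far spare: (0.600, 0.310)
- Near spare: (0.395, 0.291)
- Pocket 2: (0.627, 0.018)
- Pocket 1: (0.6275, -0.054)
- Caddy yaw: about 0.01 rad

The jaws need to lie along world x at the pockets, so tool yaw should be 1.58. First I turn about tool z.

Request:
{"name": "drive_tool", "arguments": {"gripper": [100,100,100,100,100,100,100,100,100,100,100,100,100,100,100], "dp": [[0,0,0],[0,0,0],[0,0,0],[0,0,0],[0,0,0],[0,0,0],[0,0,0],[0,0,0],[0,0,0],[0,0,0],[0,0,0],[0,0,0],[0,0,0],[0,0,0],[0,0,0]], "angular": [[0,0,0.98],[0,0,0.98],[0,0,0.98],[0,0,0.98],[0,0,0.98],[0,0,0.98],[0,0,0.98],[0,0,0.98],[0,0,0.98],[0,0,0.98],[0,0,0.98],[0,0,0.98],[0,0,0.98],[0,0,0.98],[0,0,0]], "force": 25}}

```text
clock: 1.55
position: [0.2288, 0.6083, 0.2224]
eef_rot: [-3.142, 0.0, 1.58]
force: [-0.2, -0.1, 1.0]
finger_gap: 0.0868
```

Request:
{"name": "drive_tool", "arguments": {"gripper": [100,100,100,100,100,100,100,100,100,100,100,100,100,100,100,100,100,100], "dp": [[-0.81,0.98,0],[-0.81,0.98,0],[-0.81,0.98,0],[-0.81,0.98,0],[-0.81,0.98,0],[-0.81,0.98,0],[-0.81,0.98,0],[-0.81,0.98,0],[-0.81,0.98,0],[-0.81,0.98,0],[-0.81,0.98,0],[-0.81,0.98,0],[-0.81,0.98,0],[-0.81,0.98,0],[-0.81,0.98,0],[0,0,0],[0,0,0],[0,0,0]], "angular": [[0,0,0],[0,0,0],[0,0,0],[0,0,0],[0,0,0],[0,0,0],[0,0,0],[0,0,0],[0,0,0],[0,0,0],[0,0,0],[0,0,0],[0,0,0],[0,0,0],[0,0,0],[0,0,0],[0,0,0],[0,0,0]]}}

```text
clock: 3.05
position: [0.6001, 0.31, 0.2223]
eef_rot: [-3.141, -0.0, 1.586]
force: [0.1, -0.3, -0.3]
finger_gap: 0.0865
```

Request:
{"name": "drive_tool", "arguments": {"gripper": [100,100,100,100,100,100,100,100,100,100,100,60,60,60,60,60,60,60,60], "dp": [[0,0,0.9],[0,0,0.9],[0,0,0.9],[0,0,0.9],[0,0,0.9],[0,0,0.9],[0,0,0.9],[0,0,0.6],[0,0,0.47],[0,0,0],[0,0,0],[0,0,0],[0,0,0],[0,0,0],[0,0,0],[0,0,0],[0,0,0],[0,0,0],[0,0,0]], "angular": [[0,0,0],[0,0,0],[0,0,0],[0,0,0],[0,0,0],[0,0,0],[0,0,0],[0,0,0],[0,0,0],[0,0,0],[0,0,0],[0,0,0],[0,0,0],[0,0,0],[0,0,0],[0,0,0],[0,0,0],[0,0,0],[0,0,0]], "force": 25}}

```text
clock: 4.63
position: [0.6005, 0.3097, 0.0386]
eef_rot: [3.142, -0.0, 1.584]
force: [-1.5, -0.2, 4.5]
finger_gap: 0.0579
```

Request:
{"name": "drive_tool", "arguments": {"gripper": [50,50,50,50,50,50,50,50,50,50,50,50], "dp": [[0,0,-0.3],[0,0,-0.5],[0,0,-0.7],[0,0,-0.8],[0,0,-0.8],[0,0,-0.8],[0,0,-0.8],[0,0,-0.6],[0,0,-0.3],[0,0,0],[0,0,0],[0,0,0]], "angular": [[0,0,0],[0,0,0],[0,0,0],[0,0,0],[0,0,0],[0,0,0],[0,0,0],[0,0,0],[0,0,0],[0,0,0],[0,0,0],[0,0,0]]}}

```text
clock: 5.63
position: [0.5999, 0.3094, 0.1771]
eef_rot: [-3.14, 0.001, 1.584]
force: [-1.0, -0.1, -2.6]
finger_gap: 0.0572
```

Request:
{"name": "drive_tool", "arguments": {"gripper": [50,50,50,50,50,50,50,50,50,50,50,50,50,50,50,50,50,50,50,50], "dp": [[-0.4,0.05,0],[-0.8,0.05,0],[-1,0.05,0],[-1,0.05,0],[-1,0.05,0],[-1,0.05,0],[-1,0.05,0],[-1,0.05,0],[-1,0.05,0],[-1,0.05,0],[-1,0.05,0],[-1,0.05,0],[-1,0.05,0],[-1,0.05,0],[-0.8,0.05,0],[-0.4,0.05,0],[-0.17,0.09,0],[0,0,0],[0,0,0],[0,0,0]], "angular": [[0,0,0],[0,0,0],[0,0,0],[0,0,0],[0,0,0],[0,0,0],[0,0,0],[0,0,0],[0,0,0],[0,0,0],[0,0,0],[0,0,0],[0,0,0],[0,0,0],[0,0,0],[0,0,0],[0,0,0],[0,0,0],[0,0,0],[0,0,0]]}}

```text
clock: 7.3
position: [0.6277, -0.0523, 0.178]
eef_rot: [-3.141, -0.001, 1.587]
force: [0.1, 1.0, -2.4]
finger_gap: 0.0575
```

Run:
```python
from h import *
s=manip.read_state();print(s["position"],s["eef_rot"],s["finger_gap"],s["force"])
S=cam("scene");cv2.imwrite("pics/s2.png",cv2.resize(S[0][170:340,190:400,::-1],None,fx=3.5,fy=3.5,interpolation=cv2.INTER_CUBIC))
p=s["position"]
for z in (p[2]-.0386,p[2]-.0386+.078): print(proj(S,[p[0],p[1],z]))
```

```text
[ 0.62772618 -0.05233811  0.1779754 ] [-3.14102585e+00 -6.36374458e-04  1.58665268e+00] 0.05750805572064206 [ 0.14329693  0.96226235 -2.4475007 ]
[266.55416853 257.89980844]
[263.99943728 229.56224674]
```

View pics/s2.png

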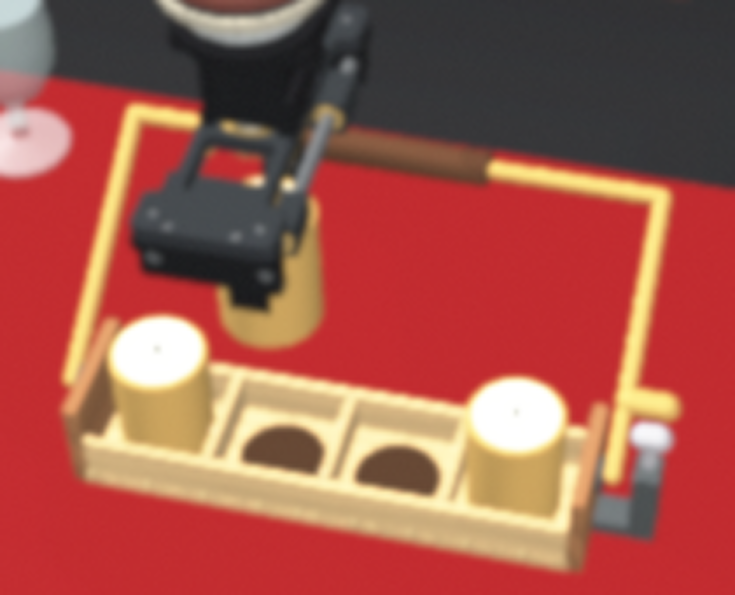

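The holder hangs over pocket 1 (held at crop (270,310), disc at crop (284,448)), which agrees with the projection to within 2 mm. Next I lower to just above the walls, then into the pocket.

Request:
{"name": "drive_tool", "arguments": {"gripper": [50,50,50,50,50,50,50,50], "dp": [[-0.05,0,0.5],[0,0,0.8],[0,0,0.8],[0,0,0.8],[0,0,0.6],[0,0,0.34],[0,0,0],[0,0,0]], "angular": [[0,0,0],[0,0,0],[0,0,0],[0,0,0],[0,0,0],[0,0,0],[0,0,0],[0,0,0]]}}

```text
clock: 8.02
position: [0.6276, -0.0553, 0.0821]
eef_rot: [-3.141, 0.0, 1.585]
force: [0.3, -0.6, -2.1]
finger_gap: 0.0573
```

Request:
{"name": "drive_tool", "arguments": {"gripper": [50,50,50,50,50,50,50,50], "dp": [[0,0,0.2],[0,0,0.2],[0,0,0.2],[0,0,0.2],[0,0,0.2],[0,0,0.2],[0,0,0],[0,0,0]], "angular": [[0,0,0],[0,0,0],[0,0,0],[0,0,0],[0,0,0],[0,0,0],[0,0,0],[0,0,0]]}}

```text
clock: 8.68
position: [0.6275, -0.0555, 0.0519]
eef_rot: [-3.141, 0.0, 1.584]
force: [-0.5, -0.9, -2.2]
finger_gap: 0.0579
```

Request:
{"name": "drive_tool", "arguments": {"gripper": [50,50,50,50,50], "dp": [[0.03,0,0.06],[0.03,0,0.06],[0,0,0.06],[0,0,0.03],[0,0,0]], "angular": [[0,0,0],[0,0,0],[0,0,0],[0,0,0],[0,0,0]]}}

```text
clock: 9.1
position: [0.6276, -0.054, 0.0469]
eef_rot: [-3.141, 0.0, 1.585]
force: [-0.1, -0.8, -1.2]
finger_gap: 0.0576
```

Request:
{"name": "drive_tool", "arguments": {"gripper": [50,50,100,100,100,100,100,100,100,100], "dp": [[0,0,0.03],[0,0,0],[0,0,0],[0,0,0],[0,0,0],[0,0,0],[0,0,0],[0,0,0],[0,0,0],[0,0,0]], "angular": [[0,0,0],[0,0,0],[0,0,0],[0,0,0],[0,0,0],[0,0,0],[0,0,0],[0,0,0],[0,0,0],[0,0,0]]}}

```text
clock: 9.93
position: [0.6277, -0.054, 0.0463]
eef_rot: [3.142, 0.0, 1.584]
force: [0.2, -0.2, -0.4]
finger_gap: 0.0863
```

Request:
{"name": "drive_tool", "arguments": {"gripper": [100,100,100,100,100,100,100,100,100], "dp": [[0,0,-0.3],[0,0,-0.6],[0,0,-0.9],[0,0,-1],[0,0,-1],[0,0,-1],[0,0,-0.6],[0,0,0],[0,0,0]], "angular": [[0,0,0],[0,0,0],[0,0,0],[0,0,0],[0,0,0],[0,0,0],[0,0,0],[0,0,0],[0,0,0]]}}

```text
clock: 10.68
position: [0.6282, -0.0541, 0.1825]
eef_rot: [3.14, -0.0, 1.584]
force: [-0.7, 0.2, -1.2]
finger_gap: 0.0869
```

Request:
{"name": "drive_tool", "arguments": {"gripper": [100,100,100,100,100,100,100,100,100,100,100,100,100,100,100,100,100,100], "dp": [[0.93,-0.61,0],[0.93,-0.61,0],[0.93,-0.61,0],[0.93,-0.61,0],[0.93,-0.61,0],[0.93,-0.61,0],[0.93,-0.61,0],[0.93,-0.61,0],[0.93,-0.61,0],[0.93,-0.61,0],[0.93,-0.61,0],[0.93,-0.61,0],[0.93,-0.61,0],[0.93,-0.61,0],[0.9,-0.6,0],[0,0,0],[0,0,0],[0,0,0]], "angular": [[0,0,0],[0,0,0],[0,0,0],[0,0,0],[0,0,0],[0,0,0],[0,0,0],[0,0,0],[0,0,0],[0,0,0],[0,0,0],[0,0,0],[0,0,0],[0,0,0],[0,0,0],[0,0,0],[0,0,0],[0,0,0]]}}

```text
clock: 12.18
position: [0.3945, 0.2899, 0.1806]
eef_rot: [-3.141, 0.001, 1.584]
force: [-0.0, 0.1, 0.6]
finger_gap: 0.087
```

Run:
```python
from h import *
s=manip.read_state();print(s["position"],s["eef_rot"],s["joint_positions"].round(2))
S=cam("scene");cv2.imwrite("pics/s3.png",cv2.resize(S[0][150:340,190:520,::-1],None,fx=2.4,fy=2.4,interpolation=cv2.INTER_CUBIC))
```

```text
[0.39452353 0.28992528 0.1805772 ] [-3.14088034e+00  1.34829027e-03  1.58419982e+00] [-0.98  0.03  0.26  1.91 -0.01  1.2  -0.7 ]
```

View pics/s3.png

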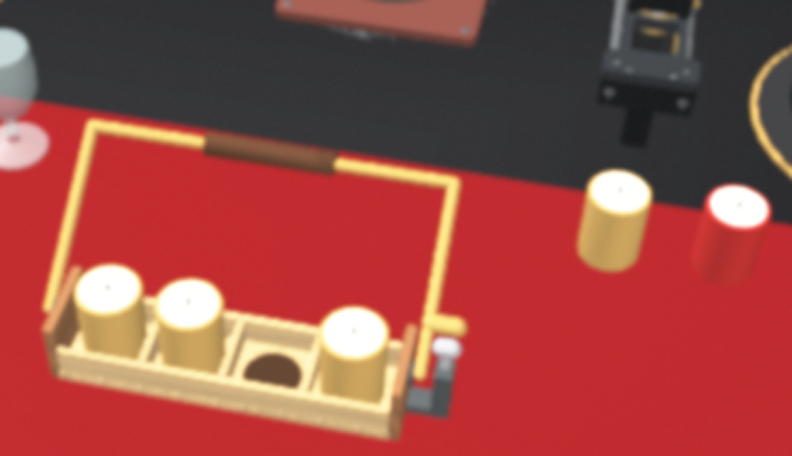

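The holder stands upright in pocket 1 (crop (188,330)). The gripper is above the gold near spare at crop (618,215), clear of the red one at (735,235). Next I grasp it.

Request:
{"name": "drive_tool", "arguments": {"gripper": [100,100,100,100,100,100,100,100,100,100,60,60,60,60,60,60,60], "dp": [[0.03,0,0.6],[0,0,0.9],[0,0,0.9],[0,0,0.9],[0,0,0.9],[0,0,0.8],[0,0,0.5],[0,0,0.18],[0,0,0],[0,0,0],[0,0,0],[0,0,0],[0,0,0],[0,0,0],[0,0,0],[0,0,0],[0,0,0]], "angular": [[0,0,0],[0,0,0],[0,0,0],[0,0,0],[0,0,0],[0,0,0],[0,0,0],[0,0,0],[0,0,0],[0,0,0],[0,0,0],[0,0,0],[0,0,0],[0,0,0],[0,0,0],[0,0,0],[0,0,0]]}}

```text
clock: 13.65
position: [0.3945, 0.2917, 0.0395]
eef_rot: [3.141, -0.0, 1.585]
force: [-0.3, 0.3, 3.2]
finger_gap: 0.0574
```

Request:
{"name": "drive_tool", "arguments": {"gripper": [50,50,50,50,50,50,50,50,50,50,50,50], "dp": [[0,0,-0.3],[0,0,-0.5],[0,0,-0.7],[0,0,-0.8],[0,0,-0.8],[0,0,-0.8],[0,0,-0.8],[0,0,-0.6],[0,0,-0.3],[0,0,0],[0,0,0],[0,0,0]], "angular": [[0,0,0],[0,0,0],[0,0,0],[0,0,0],[0,0,0],[0,0,0],[0,0,0],[0,0,0],[0,0,0],[0,0,0],[0,0,0],[0,0,0]]}}

```text
clock: 14.65
position: [0.3939, 0.2911, 0.1782]
eef_rot: [-3.14, 0.001, 1.584]
force: [-0.1, 0.7, -3.0]
finger_gap: 0.0574
```

Request:
{"name": "drive_tool", "arguments": {"gripper": [50,50,50,50,50,50,50,50,50,50,50,50,50], "dp": [[0,0.4,0],[0,0.8,0],[0,1,0],[0,1,0],[0,1,0],[0,1,0],[0,1,0],[0,1,0],[-0.02,0.9,0],[-0.1,0.7,0],[-0.2,0.4,0],[-0.4,0,0],[-0.8,0,0]], "angular": [[0,0,0],[0,0,0],[0,0,0],[0,0,0],[0,0,0],[0,0,0],[0,0,0],[0,0,0],[0,0,0],[0,0,0],[0,0,0],[0,0,0],[0,0,0]]}}

```text
clock: 15.73
position: [0.6242, 0.258, 0.1777]
eef_rot: [-3.14, 0.0, 1.587]
force: [-0.8, -0.1, -1.8]
finger_gap: 0.0573
```

Request:
{"name": "drive_tool", "arguments": {"gripper": [50,50,50,50,50,50,50,50,50,50,50,50,50,50,50], "dp": [[-1,0,0],[-1,0,0],[-1,0,0],[-1,0,0],[-1,0,0],[-1,0,0],[-1,0,0],[-1,0,0],[-0.8,0,0],[-0.5,0,0],[-0.22,0,0],[0,0,0],[0,0,0],[0,0,0],[0,0,0]], "angular": [[0,0,0],[0,0,0],[0,0,0],[0,0,0],[0,0,0],[0,0,0],[0,0,0],[0,0,0],[0,0,0],[0,0,0],[0,0,0],[0,0,0],[0,0,0],[0,0,0],[0,0,0]]}}

```text
clock: 16.98
position: [0.6282, 0.0206, 0.1791]
eef_rot: [-3.141, -0.0, 1.587]
force: [0.0, 0.1, -1.9]
finger_gap: 0.0577
```

Request:
{"name": "drive_tool", "arguments": {"gripper": [50,50,50,50,50,50,50,50,50], "dp": [[-0.05,-0.02,0.5],[0,0,0.8],[0,0,0.8],[0,0,0.8],[0,0,0.6],[0,0,0.35],[0,0,0],[0,0,0],[0,0,0]], "angular": [[0,0,0],[0,0,0],[0,0,0],[0,0,0],[0,0,0],[0,0,0],[0,0,0],[0,0,0],[0,0,0]]}}

```text
clock: 17.73
position: [0.6284, 0.0176, 0.084]
eef_rot: [3.14, -0.0, 1.585]
force: [-0.4, 0.7, -1.6]
finger_gap: 0.0578
```

Request:
{"name": "drive_tool", "arguments": {"gripper": [50,50,50,50,50,50,50,50,50], "dp": [[0,-0.02,0.2],[0,-0.02,0.2],[0,0,0.2],[0,0,0.2],[0,0,0.2],[0,0,0.2],[0,0,0.1],[0,0,0],[0,0,0]], "angular": [[0,0,0],[0,0,0],[0,0,0],[0,0,0],[0,0,0],[0,0,0],[0,0,0],[0,0,0],[0,0,0]]}}

```text
clock: 18.48
position: [0.6267, 0.0174, 0.0504]
eef_rot: [-3.141, 0.0, 1.584]
force: [0.0, -0.8, -2.1]
finger_gap: 0.0573
```

Request:
{"name": "drive_tool", "arguments": {"gripper": [50,50,50,50,50], "dp": [[0,0,0.04],[0,0,0.04],[0,0,0.04],[0,0,0.02],[0,0,0]], "angular": [[0,0,0],[0,0,0],[0,0,0],[0,0,0],[0,0,0]]}}

```text
clock: 18.9
position: [0.6269, 0.0175, 0.0476]
eef_rot: [3.141, -0.0, 1.584]
force: [-2.1, 0.8, 2.9]
finger_gap: 0.0574
```

Force rose from -2.1 to +2.9 N, so the holder is seated. Next I release and rise.

Request:
{"name": "drive_tool", "arguments": {"gripper": [100,100,100,100,100,100,100,100,100,100,100,100,100,100,100,100,100,100,100,100], "dp": [[0,0,0],[0,0,0],[0,0,0],[0,0,0],[0,0,0],[0,0,0],[0,0,0],[0,0,-0.3],[0,0,-0.6],[0,0,-1],[0,0,-1],[0,0,-1],[0,0,-1],[0,0,-1],[0,0,-1],[0,0,-0.8],[0,0,-0.4],[0,0,0],[0,0,0],[0,0,0]], "angular": [[0,0,0],[0,0,0],[0,0,0],[0,0,0],[0,0,0],[0,0,0],[0,0,0],[0,0,0],[0,0,0],[0,0,0],[0,0,0],[0,0,0],[0,0,0],[0,0,0],[0,0,0],[0,0,0],[0,0,0],[0,0,0],[0,0,0],[0,0,0]]}}

```text
clock: 20.57
position: [0.626, 0.0175, 0.248]
eef_rot: [-3.139, 0.0, 1.584]
force: [0.4, -1.0, -0.2]
finger_gap: 0.0874
```

Request:
{"name": "drive_tool", "arguments": {"gripper": [100,100,100,100,100,100,100,100,100,100,100], "dp": [[-0.2,-0.6,0],[-0.2,-0.9,0],[-0.2,-0.9,0],[-0.2,-0.9,0],[-0.2,-0.9,0],[-0.2,-0.8,0],[-0.12,-0.5,0],[0,-0.28,0],[0,0,0],[0,0,0],[0,0,0]], "angular": [[0,0,0],[0,0,0],[0,0,0],[0,0,0],[0,0,0],[0,0,0],[0,0,0],[0,0,0],[0,0,0],[0,0,0],[0,0,0]]}}

```text
clock: 21.48
position: [0.4832, -0.017, 0.2492]
eef_rot: [-3.141, 0.0, 1.585]
force: [0.2, -0.9, -0.9]
finger_gap: 0.087
```

Run:
```python
from h import *
s=manip.read_state();print(s["position"],s["eef_rot"],s["joint_positions"].round(2))
S=cam("scene");cv2.imwrite("pics/s4.png",cv2.resize(S[0][130:340,180:480,::-1],None,fx=2.6,fy=2.6,interpolation=cv2.INTER_CUBIC))
```

```text
[ 0.48322656 -0.01704374  0.24919871] [-3.14124594e+00  3.36091869e-04  1.58503674e+00] [-0.53 -0.04  0.46  1.84  0.02  1.35 -0.06]
```

View pics/s4.png

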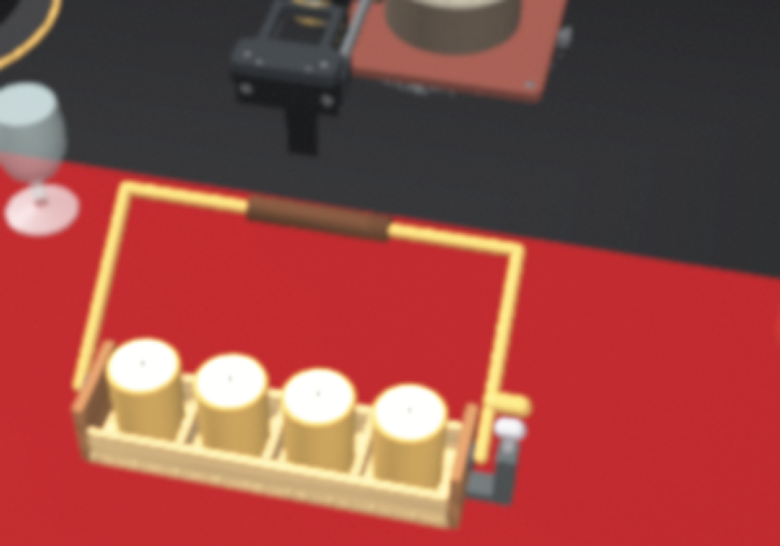

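All four holders stand in their pockets. Next I cage the sleeve with partly closed jaws.

Request:
{"name": "drive_tool", "arguments": {"gripper": [100,100,100,100,100,100,100,100,100,36,36,36,36,36,36,36,36], "dp": [[0,0,0.6],[0,0,0.9],[0,0,0.9],[0,0,0.9],[0,0,0.9],[0,0,0.8],[0,0,0.45],[0,0,0],[0,0,0],[0,0,0],[0,0,0],[0,0,0],[0,0,0],[0,0,0],[0,0,0],[0,0,0],[0,0,0]], "angular": [[0,0,0],[0,0,0],[0,0,0],[0,0,0],[0,0,0],[0,0,0],[0,0,0],[0,0,0],[0,0,0],[0,0,0],[0,0,0],[0,0,0],[0,0,0],[0,0,0],[0,0,0],[0,0,0],[0,0,0]], "force": 10}}

```text
clock: 22.95
position: [0.4827, -0.0175, 0.1134]
eef_rot: [3.142, -0.0, 1.584]
force: [0.4, -0.2, -0.2]
finger_gap: 0.0418
```

Request:
{"name": "drive_tool", "arguments": {"gripper": [36,36,36,36,36,36,36,36,36,36,36,36,36,36,36,36,36], "dp": [[0,0,0],[0,0,0],[0,0,0],[0,0.16,-0.25],[0,0.16,-0.25],[0,0.18,-0.24],[0,0.18,-0.23],[0,0.2,-0.22],[0,0.2,-0.22],[0,0.22,-0.2],[0,0.22,-0.2],[0,0.24,-0.18],[0,0.23,-0.18],[0,0.25,-0.16],[0,0.25,-0.16],[0,0,0],[0,0,0]], "angular": [[0,0,0],[0,0,0],[0,0,0],[0,0,0],[0,0,0],[0,0,0],[0,0,0],[0,0,0],[0,0,0],[0,0,0],[0,0,0],[0,0,0],[0,0,0],[0,0,0],[0,0,0],[0,0,0],[0,0,0]]}}

```text
clock: 24.37
position: [0.5457, -0.0166, 0.176]
eef_rot: [3.14, 0.0, 1.584]
force: [-0.5, 0.0, -0.2]
finger_gap: 0.0309
```

Run:
```python
from h import *
s=manip.read_state();print(s["position"],s["finger_gap"],s["force"])
S=cam("scene");cv2.imwrite("pics/s5.png",cv2.resize(S[0][100:340,180:480,::-1],None,fx=2.5,fy=2.5,interpolation=cv2.INTER_CUBIC))
```

```text
[ 0.54574552 -0.01663095  0.17603579] 0.030925400172242476 [-0.48791753  0.01174332 -0.18376896]
```

View pics/s5.png

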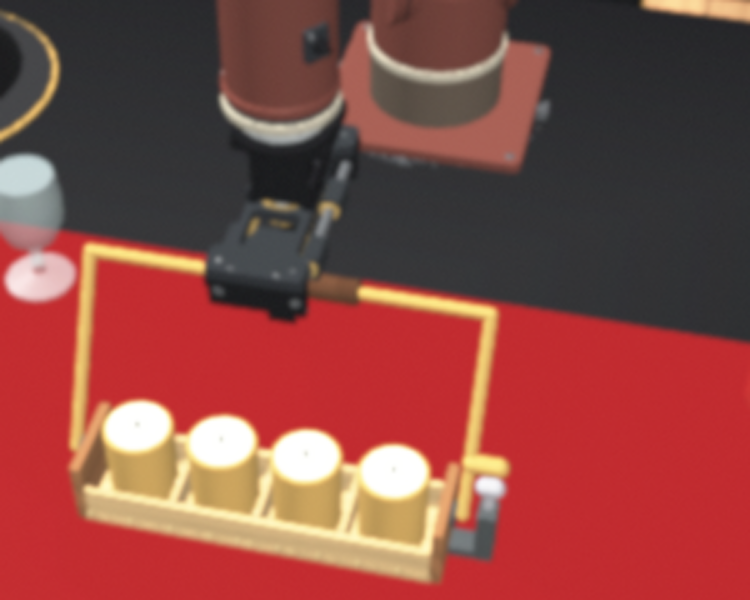

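Request:
{"name": "drive_tool", "arguments": {"gripper": [36,36,36,36,36,36,36,36,36,36,36,36,36,36], "dp": [[0,0.26,-0.14],[0,0.27,-0.14],[0,0.27,-0.11],[0,0.28,-0.11],[0,0.28,-0.09],[0,0.28,-0.09],[0,0.29,-0.06],[0,0.29,-0.06],[0,0.3,-0.04],[0,0.3,-0.04],[0,0.3,-0.01],[0,0.3,0],[0,0,0],[0,0,0]], "angular": [[0,0,0],[0,0,0],[0,0,0],[0,0,0],[0,0,0],[0,0,0],[0,0,0],[0,0,0],[0,0,0],[0,0,0],[0,0,0],[0,0,0],[0,0,0],[0,0,0]]}}

```text
clock: 25.58
position: [0.631, -0.0155, 0.1974]
eef_rot: [3.141, 0.0, 1.584]
force: [-0.3, 1.2, 0.3]
finger_gap: 0.0308
```

Request:
{"name": "drive_tool", "arguments": {"gripper": [36,36,36,36,36], "dp": [[0,0.04,0],[0,0.04,0],[0,0.04,0],[0,0,0],[0,0,0]], "angular": [[0,0,0],[0,0,0],[0,0,0],[0,0,0],[0,0,0]]}}

```text
clock: 26.0
position: [0.6321, -0.0154, 0.1976]
eef_rot: [-3.139, -0.0, 1.584]
force: [-7.0, 0.1, 2.7]
finger_gap: 0.0312
```

Run:
```python
from h import *
s=manip.read_state();print(s["position"],s["finger_gap"],s["force"])
S=cam("scene");cv2.imwrite("pics/s6.png",cv2.resize(S[0][100:340,180:480,::-1],None,fx=2.5,fy=2.5,interpolation=cv2.INTER_CUBIC))
for y in(-.184,.148):
  for a in (80,85,90):
    a=np.radians(a); q=proj(S,[.6275-.17*np.cos(a),y,.047+.17*np.sin(a)]); print(((q-[180,100])*2.5).round(0))
```

```text
[ 0.63206415 -0.01543755  0.19757882] 0.03118286533225437 [-7.00362787  0.12489403  2.67019458]
[ 60. 273.]
[ 53. 284.]
[ 46. 296.]
[479. 344.]
[475. 356.]
[472. 369.]
```

View pics/s6.png

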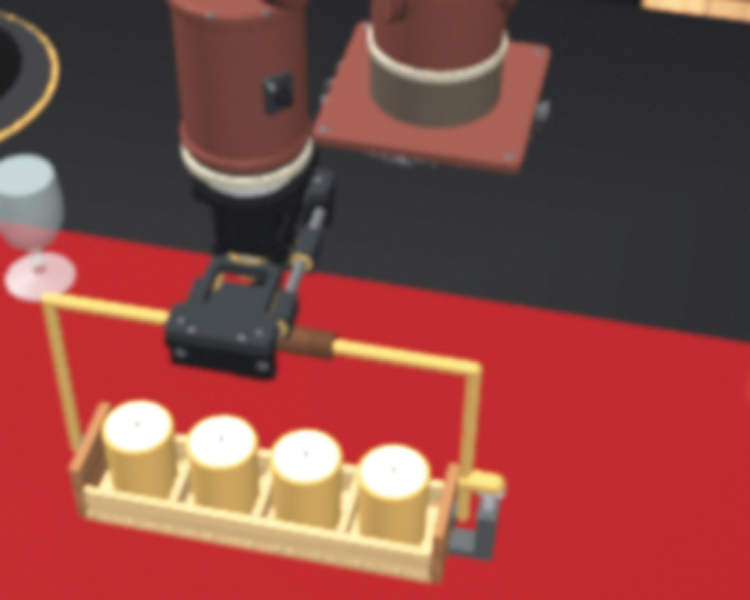

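The corners, at crop (48,298) and (475,368), match the 90° prediction of (46,296) and (472,369), and the bar resists with 7 N, so it is against its stop. I back off, open and lift away.

Request:
{"name": "drive_tool", "arguments": {"gripper": [36,36,80,80,80,80,80,80,80,80,80,80,80,80,80,80,80], "dp": [[0,-0.1,0],[0,-0.1,0],[0,0,0],[0,0,0],[0,0,0],[0,0,0],[0,0,0],[0,0,0],[0,0,0],[0,0,-0.4],[0,0,-0.8],[0,0,-0.9],[0,0,-0.9],[0,0,-0.9],[0,0,-0.5],[0,0,0],[0,0,0]], "angular": [[0,0,0],[0,0,0],[0,0,0],[0,0,0],[0,0,0],[0,0,0],[0,0,0],[0,0,0],[0,0,0],[0,0,0],[0,0,0],[0,0,0],[0,0,0],[0,0,0],[0,0,0],[0,0,0],[0,0,0]]}}

```text
clock: 27.47
position: [0.6287, -0.0156, 0.3082]
eef_rot: [3.141, -0.0, 1.584]
force: [0.6, 0.1, 0.1]
finger_gap: 0.0698
```

Run:
```python
from h import *
s=manip.read_state();print(s["position"],s["finger_gap"],s["force"],s["clock"])
S=cam("scene");cv2.imwrite("pics/s7.png",cv2.resize(S[0][100:340,150:480,::-1],None,fx=2.4,fy=2.4,interpolation=cv2.INTER_CUBIC))
```

```text
[ 0.6286722  -0.01556876  0.30815631] 0.0697501284717583 [0.60125914 0.09028158 0.07665242] 27.4667
```

View pics/s7.png

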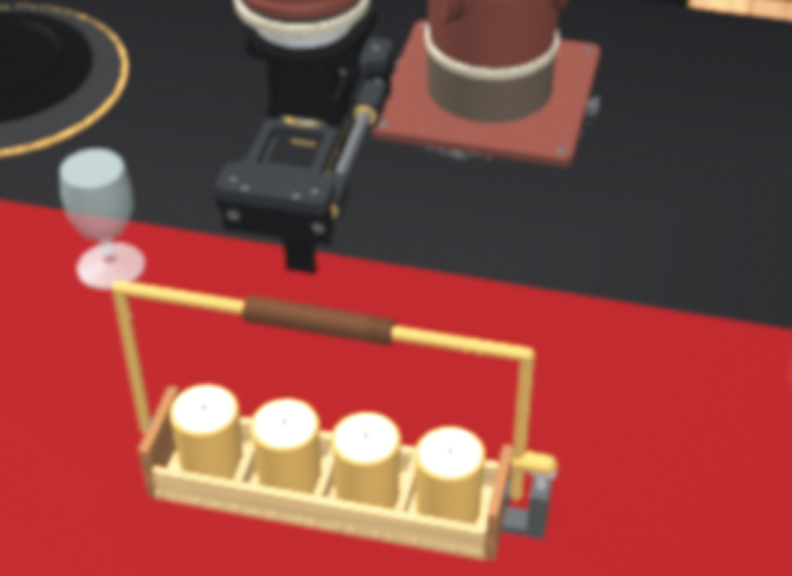

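The handle stands upright on its own: its corners at crop (118,287) and (530,352) match the 90° prediction, and the robot is clear of it. The four holders and the goblet are in place, so I hand in.

```bash
python3 -c "
from bench import manip
print(manip.close_job())"
```

```text
the job is handed in; nothing more can be done
None
```

The caddy is ready to carry, and I handed the job in at about 27.5 s of the 72 s allowed.

- **Holders:** both gold spares are in the two empty pockets (1 and 2). I lowered each one until the force reading showed contact before opening the jaws. I did not touch the two holders already in the caddy, the red look-alike or the goblet.
- **Handle:** I caged the sleeve between part-closed jaws and swung it along its arc until it pressed on its stop with about 7 N. Then I backed off, opened and lifted clear.
- **Last checks:** the final picture shows all four holders upright in their pockets, and the goblet standing. The handle stands with nothing touching it, and its corners are within about 1 pixel of the positions predicted for fully upright. The force reading was about zero.

No checks failed. The two cameras disagreed by about 3 mm in y. Their x readings for the pocket floors differed by about 5 mm because a wall partly hid them in the scene view. I averaged the two views for y and took x mainly from the top view, and both holders went into their pockets without catching the walls.

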